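# Pile the cast covers and square the pile with the treadle

## Robot

A 6-joint arm with a two-finger parallel gripper is mounted at the origin on the work surface; the furniture and walls round the work are solid. World frame = base frame: x ahead of the robot, y to its left, z up, the work surface at z = 0. Lengths are in m, angles in rad, forces in N, time in s.
With the tool pointing down it reaches from about 0.4 to 0.925 m from the base axis. Payload 12.5 kg.
Tool frame: the origin (TCP) lies midway between the tips of the shut fingers; the grasp point (between the pads) lies 19 mm behind it; z points along the fingers, y is the line along which they close (so a half turn about z gives the same grasp; the last joint's range is limited). The gripper opens to 95 mm and grips with 3 to 60 N. Pads are 20 mm wide; open, the fingers measure 119 mm over their backs; the gripper's body (75 mm by 180 mm) begins 59 mm behind the grasp point.
Start: joints at [1.116, 0.491, 1.559, -0, 1.092, -0.106], TCP at [0.214, 0.587, 0.215] pointing down, gripper open.
Joint ranges: [-3.1, 3.1], [-0.84, 2.19], [0.05, 2.79], [-1.13, 4.28], [0.06, 2.93], [-2.69, 2.69]. Speed limits (rad/s): [2.22, 2.22, 2.79, 3.14, 3.14, 3.14].

## Interface

Orientations are given as a rotation vector (axis times angle).
In Python, from bench import r gives the robot as it stands.
- The arm moves only by the tool drive_tool, never from a script. Its argument "targets" is text: rows parted by semicolons, each of 5 numbers parted by spaces: the closure, from 0 (fully open) to 1 (shut), then the shift along the world's x, y, z in mm, then the turn about the world's z in degrees. A call has 1 to 5 rows; each row shifts and turns the commanded pose from where the row before left it; what a row does not reach is not made up. A row lasts 1/10 s, in which the tool goes at most 50 mm and 8.59 degrees, less where a joint would pass 70% of its speed; a pose out of reach is approached as far as the arm can. A call is refused whole if a number of a shift passes 50 or a number of a turn 8.59, either way. A call with a gripper value outside its range is refused whole. The fingers move at their own pace and stop on an object; "grip_force" is the grip in N (left out, the last holds). Time passes only in rows, so rows that do not move let the fingers close. It gives the time, the measured TCP pose, the force, the opening and the grip force at its end, in the units of the state.
- r.read_state(): the state, without advancing time (a new reading comes with each control period).
- r.get_image(name): name is "scene" or "top"; returns the picture (384x512x3 uint8, blue, green, red); there is no depth.
- r.camera_model(name): a dict with "fx", "fy", "cx", "cy" (pixels), "position" and "orientation" of the camera in the world. Camera axes: x right, y down, z forward; pixel columns grow to the right and rows downward; lengths in m; the calibration is good to about 2 mm. A picture is of the moment at which its call begins. camera_model takes no time and is no camera call.
- r.job_done(): hands the job in; it is judged then, once.
Trained networks look in the newest picture that a camera, given by its name, has taken for a name from the list of things; names that differ only in an ending like _2 or _b are one class to them, and where a whole thing is asked for, a point or a joint stands for the part that bears it (a point fixed in the world has none). Each returns a list of dicts, best first, with "score" (0 to 1); they miss things now and then, are a little off and sometimes report something else, mostly with a low value. They report only what shows in the picture. A call takes as long as a camera call. They do not tell look-alikes from the thing itself.
- r.masks_of(camera, target): "mask" (384x512 bool, what is visible of it) and "xy" ([column, row] in pixels, amid what is visible of it).
The state is a dict: "time": time; "q": joint angles; "joint_velocities": joint speeds; "effort": joint torques, N m; "tool_pos": TCP position; "tcp_rot": TCP orientation; "wrist_force": force on the tool from outside, world axes, zero at the start; "moment": the same for the moment, N m; "grip_width": finger opening in m; "gripper_force": force on a finger pad.
Only numpy, scipy, OpenCV 4.12 (cv2) and the standard library are available. Lean on these libraries where they do the work, as an engineer would, in place of code of your own. Each camera call takes 0.05 s, during which the arm holds its last target. There are 200 camera calls.

## Task

Empty the pocket tray: lift each cast cover out by its lug and stack the covers squarely, one on another, on the squaring station, in the space between its fixed fence and its pusher plate, lengthwise from pusher to fence and centred on the fence's width. Close the pile with the plain cover (the one without a lug, lying loose on the bench), then press the station's treadle fully down to its stop, so that the pusher squares the finished pile, and let it come up again. If anything gets knocked off the pile, put it back and square the pile again.

Things in the scene. Friction and masses are not known exactly. Their poses are not given: they have to be found in the camera images.
- tray: fixed dark steel tray 186 (x) x 146 (y) x 24 mm with 2 x 2 pockets of 75 x 55 mm, 19 mm deep (floor at z = 5 mm, rim at 24 mm), pocket centres at x = +-43.5, y = +-33.5 mm. Origin: centre of its underside on the bench
- cover_0: loose cast aluminium cap 72 (x) x 52 (y) x 19 mm (z), 0.08-0.17 kg, origin centre of underside; hollow below (walls 7, cavity 58 x 38 x 14 mm); on its top a lug 30 (x) x 12 (y) x 12 mm high. Starts in a tray pocket with only the lug above the rim, x along the pocket's. 3 or 4 of the four covers are present (None from the start: absent)
- cover_1: loose cast aluminium cap 72 (x) x 52 (y) x 19 mm (z), 0.08-0.17 kg, origin centre of underside; hollow below (walls 7, cavity 58 x 38 x 14 mm); on its top a lug 30 (x) x 12 (y) x 12 mm high. Piled, the lower lug goes into the upper one's cavity: each cover adds 19 mm. Starts in a tray pocket; may be absent
- cover_2: loose cast aluminium cap 72 (x) x 52 (y) x 19 mm (z), 0.08-0.17 kg, origin centre of underside; hollow below (walls 7, cavity 58 x 38 x 14 mm); on its top a lug 30 (x) x 12 (y) x 12 mm high. Starts in a tray pocket; may be absent
- cover_3: loose cast aluminium cap 72 (x) x 52 (y) x 19 mm (z), 0.08-0.17 kg, origin centre of underside; hollow below (walls 7, cavity 58 x 38 x 14 mm); on its top a lug 30 (x) x 12 (y) x 12 mm high. Starts in a tray pocket; may be absent
- plain_cover: loose cast cap of the same size (72 x 52 x 19 mm) and same hollow underside, without a lug: flat top. Starts flat on the bench, hollow side down; can be gripped across its 52 mm width (y). 0.08-0.17 kg. Origin: centre of the underside, x along the 72 mm
- station: fixed blue base plate 150 (x) x 170 (y) x 10 mm, origin centre of its underside. Pile space at y = +45 mm: an upright steel fence 44 mm wide, top 92 mm above the bench, inner face at x = +37 mm; facing it the pusher plate, 44 mm wide, 93 mm high, face at x = -47 mm at rest, -37 mm with the treadle down. Treadle at y = -48 mm
- pile_spot (a point): centre of the pile's place on the base plate's top (10 mm above the bench), at x = 0, y = +45 mm of the station, axes as the station's. A squared pile is within 2 mm of x = 0. The space is 84 mm long before the treadle is pressed (its centre at x = -5 mm) and 74 mm with it down
- pedal (a joint): treadle angle, rad: 0 up (rest), 0.20 pressed to its stop; springs back when released. At the pad it takes about 2 N to start and 4 to 8 N to reach the stop, the pad having gone down 19 mm; it drives the pusher 10 mm towards the fence
- pedal_pad (a point): the place to press: top of the treadle near its free (-x) end, 66 mm above the bench at rest; the steel tread is 44 mm wide (station y), runs along station x and is hinged 95 mm from here towards station +x
Mind the look-alikes: they are no part of the job. Leave any pink look-alike of the cover_1 alone.

How it is judged:
By the outcome, as a careful person would: the job done as asked, in the order asked, and still so for the second after the job is handed in, with the robot touching nothing.
Of cover_0, cover_1, cover_2, cover_3 only 3 to 4 are there at a start; the rules pass over those that are not, and their reading is None.
At some moment in a run one of plain_cover may be knocked a few centimetres aside while the robot is not near it.
Once in a run the grip may slacken for a moment while it holds something.
It also fails if it takes over 208 s, if anything falls off the work surface, if the arm or the gripper's body presses on something with over 40 N, if the wrist force passes 120 N, or if a joint passes its speed limit or range.

## Working session

There is one attempt and no reset: what is moved stays moved. The work goes in short steps, Python scripts to look and compute and a tool call to move; the robot and the scene stay as the last step left them, time stands still between calls to the robot, and variables do not carry over. Pictures are saved under pics/ and viewed, at most 14 in all, crops included, and the job is handed in when it is done.

Besides the shell and the picture viewer there is one more tool, called after ">>>" as name(argument=value, ...) on one line, values as JSON. drive_tool: Moves the arm, as the interface text tells. Its arguments: {"type":"object","properties":{"targets":{"type":"string"},"grip_force":{"type":"number"}},"required":["targets"]}

```bash
mkdir -p pics; ls
cat > h.py <<'E'
import numpy as np,cv2
from scipy.spatial.transform import Rotation as R
from bench import r
def cam(n):
    m=r.camera_model(n); o=np.array(m["orientation"],float)
    Rm=o if o.shape==(3,3) else (R.from_rotvec(o).as_matrix() if o.size==3 else R.from_quat(o).as_matrix())
    return m,Rm,np.array(m["position"])
def ray(n,uv,z):
    m,Rm,p=cam(n); d=Rm@np.array([(uv[0]-m["cx"])/m["fx"],(uv[1]-m["cy"])/m["fy"],1.])
    return p+d*(z-p[2])/d[2]
def proj(n,P):
    m,Rm,p=cam(n); c=(np.atleast_2d(P)-p)@Rm
    return np.c_[m["fx"]*c[:,0]/c[:,2]+m["cx"],m["fy"]*c[:,1]/c[:,2]+m["cy"]]
E
python3 - <<'E'
from h import *
for n in("scene","top"):
    cv2.imwrite(f"pics/{n}0.png",r.get_image(n)); print(r.camera_model(n))
print(r.read_state())
for n in("scene","top"):
  for t in("tray","cover_0","plain_cover","station","pedal_pad"):
    for d in r.masks_of(n,t): print(n,t,round(d["score"],2),np.round(d["xy"]),d["mask"].sum())
E
```

```text
pics
{'fx': 484.526793801921, 'fy': 484.526793801921, 'cx': 251.2130892706796, 'cy': 182.9851392761153, 'position': array([-0.51739143, -0.6490585 ,  0.65984464]), 'orientation': array([-1.89710469,  0.97370095, -0.56496842])}
{'fx': 391.2526595376513, 'fy': 391.2526595376513, 'cx': 251.26054847375167, 'cy': 186.3546152226716, 'position': array([ 0.26711905, -0.01689227,  1.17944172]), 'orientation': array([-2.19255589,  2.19713811, -0.09612622])}
{'time': 0.1, 'q': array([ 1.11638710e+00,  4.91460962e-01,  1.55939411e+00, -1.11939456e-05,
        1.09171745e+00, -1.05604720e-01]), 'joint_velocities': array([-0.00068703, -0.00225938, -0.00238137, -0.00064831,  0.00047375,
       -0.00180578]), 'effort': array([ 2.15471031e-03, -6.13623548e+01, -2.58603573e+01,  6.93471171e-02,
        4.70117619e-02, -7.41559347e-05]), 'tool_pos': array([0.21349452, 0.58716785, 0.21414207]), 'tcp_rot': array([-5.45074166e-01, -3.09367983e+00,  1.48341700e-03]), 'wrist_force': array([-0.05222878, -0.51561342, -0.2641806 ]), 'moment': array([-0.05367589, -0.00494117, -0.04223385]), 'gripper_force': 0.0, 'grip_width': 0.09548774852162567}
scene tray 0.62 [368. 226.] 1954
scene cover_0 0.85 [309. 250.] 732
scene cover_0 0.76 [353. 220.] 411
scene cover_0 0.64 [377. 231.] 393
scene cover_0 0.6 [389. 214.] 359
scene cover_0 0.55 [361. 205.] 347
scene plain_cover 0.9 [268. 179.] 374
scene station 0.74 [204. 156.] 1024
scene pedal_pad 0.55 [207. 151.] 286
top tray 0.83 [340. 161.] 1394
top tray 0.66 [164. 169.] 2842
top cover_0 0.89 [329. 172.] 426
top cover_0 0.89 [330. 144.] 433
top cover_0 0.79 [353. 146.] 440
top cover_0 0.59 [325. 223.] 448
top cover_0 0.57 [355. 171.] 407
top plain_cover 0.97 [232. 148.] 445
top station 0.97 [162. 170.] 2931
top pedal_pad 0.88 [173. 170.] 686
```

View pics/scene0.png

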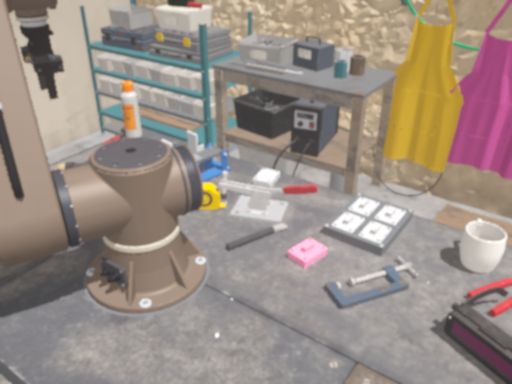

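View pics/top0.png

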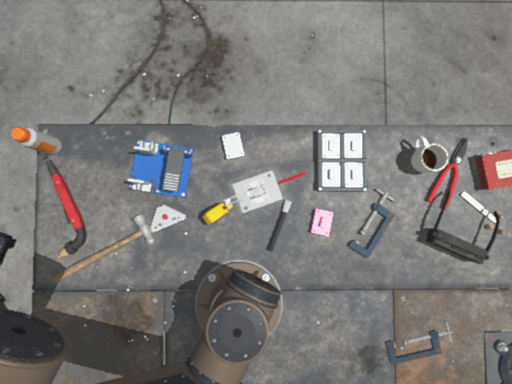

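Run:
```python
from h import *
a=cv2.imread("pics/top0.png")
cv2.imwrite("pics/top0z.png",cv2.resize(a[110:260,110:390],None,fx=2.85,fy=2.85,interpolation=cv2.INTER_CUBIC)[:600,:798])
# fine geometry from the top camera
r.get_image("top")
for t,z in(("plain_cover",.019),("cover_0",.024),("station",.01),("pedal_pad",.066),("tray",.024)):
    for d in r.masks_of("top",t):
        m=d["mask"].astype(np.uint8); c=max(cv2.findContours(m,cv2.RETR_EXTERNAL,cv2.CHAIN_APPROX_NONE)[0],key=len)[:,0,:]
        W=np.array([ray("top",p,z)[:2] for p in c],np.float32)*1000
        (x,y),(w,h),an=cv2.minAreaRect(W)
        print(t,round(d["score"],2),np.round(d["xy"]),"ctr",round(x),round(y),"size",round(w),round(h),"ang",round(an,1))
```

```text
plain_cover 0.67 [234. 150.] ctr 469 17 size 74 50 ang 12.8
cover_0 0.96 [353. 144.] ctr 470 -342 size 51 70 ang 88.9
cover_0 0.9 [333. 172.] ctr 383 -276 size 54 75 ang 89.1
cover_0 0.87 [354. 174.] ctr 381 -343 size 51 72 ang 88.9
cover_0 0.61 [324. 223.] ctr 243 -246 size 56 74 ang 79.7
cover_0 0.56 [331. 145.] ctr 470 -275 size 54 70 ang 90.0
station 0.75 [163. 170.] ctr 402 234 size 179 152 ang 81.1
station 0.72 [172. 168.] ctr 401 193 size 50 134 ang 81.0
pedal_pad 0.56 [171. 167.] ctr 394 181 size 52 126 ang 81.3
tray 0.93 [341. 161.] ctr 425 -308 size 151 188 ang 88.1
```

View pics/top0z.png

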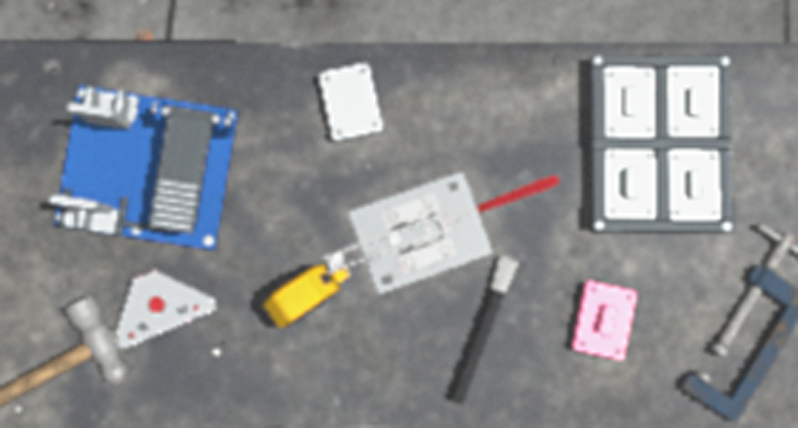

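```bash
cat >> h.py <<'E'
def box(c,yaw,w,h,z,off=(0,0)):
    a=np.radians(yaw);M=np.array([[np.cos(a),-np.sin(a)],[np.sin(a),np.cos(a)]])
    q=np.array([[1,1],[1,-1],[-1,-1],[-1,1]])*[w/2,h/2]+off
    return np.c_[q@M.T+c,np.full(4,z)]/1000
E
python3 - <<'E'
from h import *
from scipy.optimize import minimize
a=cv2.imread("pics/top0.png"); H=cv2.cvtColor(a,cv2.COLOR_BGR2HSV)
B=cv2.inRange(H,(100,120,60),(125,255,255)); B[:, :120]=0;B[:,200:]=0;B[:130]=0;B[205:]=0
print("blue",B.astype(bool).sum())
def poly(P): 
    m=np.zeros((384*4,512*4),np.uint8); cv2.fillPoly(m,[np.round((proj("top",P)+.5)*4*16).astype(np.int32)],1,shift=4); return m
B4=cv2.resize(B,None,fx=4,fy=4,interpolation=cv2.INTER_CUBIC)>127
def cost(p):
    m=poly(box(p[:2],p[2],150,170,10))>0
    # parts known to hide/overhang the base: treadle, fence, pusher -> ignored by weighting blue outside strongly
    return 3*(B4&~m).sum()+(m&~B4).sum()
best=min((minimize(cost,[402+dx,230+dy,-9],method="Nelder-Mead",options=dict(initial_simplex=[[402+dx,230+dy,-9],[408+dx,230+dy,-9],[402+dx,236+dy,-9],[402+dx,230+dy,-6]])) for dx in(-3,2) for dy in(-5,0,4)),key=lambda s:s.fun)
p=best.x; print(p,best.fun)
s=4; I=cv2.resize(a,None,fx=s,fy=s,interpolation=cv2.INTER_CUBIC)
def draw(P,col): cv2.polylines(I,[np.round((proj("top",P)+.5)*s).astype(int)],True,col,1)
c,y=p[:2],p[2]
draw(box(c,y,150,170,10),(0,255,255)); draw(box(c,y,2,44,92,(37,45)),(0,0,255)); draw(box(c,y,2,44,93,(-47,45)),(0,255,0))
draw(box(c,y,74,52,10,(0,45)),(255,0,255)); draw(box(c,y,20,44,66,(-55,-48)),(0,140,255))
draw(box((469,17),12.8,72,52,19),(0,0,255))
T=(425,-308);ty=-1.5
draw(box(T,ty,186,146,24),(0,255,255))
for i in(-1,1):
  for j in(-1,1): draw(box(T,ty,72,52,24,(i*43.5,j*33.5)),(0,0,255)); draw(box(T,ty,30,12,36,(i*43.5,j*33.5)),(255,0,255))
def cr(x0,x1,y0,y1): return I[y0*s:y1*s,x0*s:x1*s]
L=cr(120,205,125,205);Q=cr(310,373,125,195);K=cr(215,250,125,165)
out=np.zeros((600,L.shape[1]+Q.shape[1],3),np.uint8); out[:320,:340]=L; out[:280,340:340+252]=Q; out[330:490,:140]=K
cv2.imwrite("pics/ov.png",out)
E
```

```text
blue 1437
[403.04108083 232.55929387  -8.96204902] 23112.0
```

View pics/ov.png

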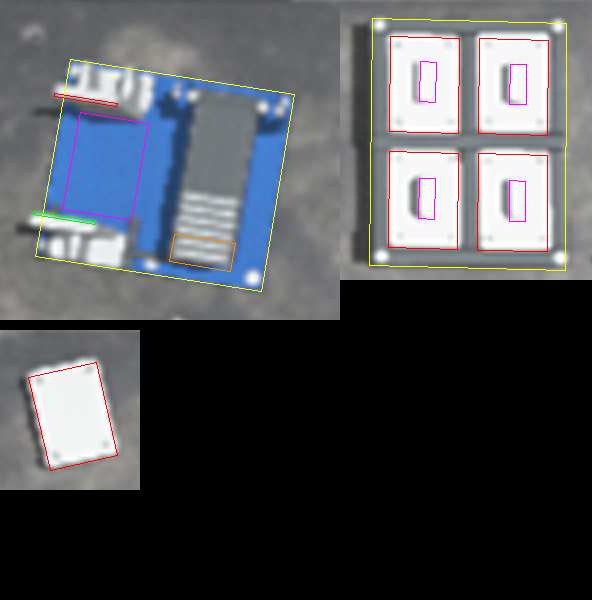

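>>> drive_tool(targets="0.5 40 -30 0 6.3; 0.5 40 -30 0 6.3; 0.5 40 -30 0 6.2; 0.5 40 -30 0 0; 0.5 40 -30 0 0", grip_force=40)

```text
time: 1.4
tool_pos: [0.415, 0.436, 0.2148]
tcp_rot: [0.032, 3.141, 0.001]
wrist_force: [1.1, 1.6, -0.1]
grip_width: 0.0604
gripper_force: 0.0
```

>>> drive_tool(targets="0.5 10 -48 0 0; 0.5 10 -48 0 0; 0.5 10 -48 0 0; 0.5 10 -48 0 0; 0.5 10 -48 0 0")

```text
time: 1.9
tool_pos: [0.4637, 0.1955, 0.2149]
tcp_rot: [0.032, 3.141, 0.0]
wrist_force: [0.9, 1.0, -1.0]
grip_width: 0.0478
gripper_force: 0.0
```

>>> drive_tool(targets="0.5 0 -49 0 0; 0.5 0 -49 0 0; 0.5 0 -49 0 0; 0.5 0 -49 0 0; 0.5 0 -49 0 0")

```text
time: 2.4
tool_pos: [0.4633, -0.0496, 0.215]
tcp_rot: [0.032, 3.141, -0.0]
wrist_force: [0.3, 1.1, 0.1]
grip_width: 0.0475
gripper_force: 0.0
```

>>> drive_tool(targets="0.5 1 -45 -20 0; 0.5 1 -45 -20 0; 0.5 1 -45 -20 0; 0.5 1 -45 -20 0; 0.5 1 -45 -20 0")

```text
time: 2.9
tool_pos: [0.4684, -0.2746, 0.114]
tcp_rot: [0.033, 3.141, -0.0]
wrist_force: [1.4, -0.2, 0.3]
grip_width: 0.0474
gripper_force: 0.0
```

>>> drive_tool(targets="0.5 1.5 0 -30 0; 0.5 0 -0.5 -30 0; 0.5 0 0 -20 0; 0.5 0 0 -7 0; 0.5 0 0 0 0")

```text
time: 3.4
tool_pos: [0.4699, -0.273, 0.0272]
tcp_rot: [-0.032, -3.14, -0.001]
wrist_force: [-0.2, 0.2, 0.5]
grip_width: 0.0471
gripper_force: 0.0
```

>>> drive_tool(targets="1 0 0 0 0; 1 0 0 0 0; 1 0 0 0 0; 1 0 0 0 0; 1 0 0 0 0")

```text
time: 3.9
tool_pos: [0.4704, -0.2734, 0.0281]
tcp_rot: [0.032, 3.141, -0.001]
wrist_force: [-0.3, -15.8, 5.0]
grip_width: 0.0129
gripper_force: 8.7
```

>>> drive_tool(targets="1 0 0 5 0; 1 0 0 15 0; 1 0 0 30 0; 1 0 0 40 0; 1 0 0 30 0")

```text
time: 4.4
tool_pos: [0.4701, -0.2731, 0.1496]
tcp_rot: [0.033, 3.141, -0.0]
wrist_force: [0.2, 0.1, -1.5]
grip_width: 0.0112
gripper_force: 40.0
```

>>> drive_tool(targets="1 -5 46 0 0; 1 -5 46 0 0; 1 -5 46 0 0; 1 -5 46 0 0; 1 -5 46 0 0")

```text
time: 4.9
tool_pos: [0.4444, -0.0414, 0.1478]
tcp_rot: [0.033, 3.141, 0.0]
wrist_force: [0.5, -0.2, -2.1]
grip_width: 0.0112
gripper_force: 40.0
```

>>> drive_tool(targets="1 -5 46 0 -1.5; 1 -5 46 0 -1.5; 1 -5 46 0 -1.6; 1 -5 46 0 -1.6; 1 -5 46 0 -1.6")

```text
time: 5.4
tool_pos: [0.4194, 0.1887, 0.1479]
tcp_rot: [0.248, 3.132, 0.0]
wrist_force: [1.4, 0.4, -0.9]
grip_width: 0.0115
gripper_force: 40.0
```

>>> drive_tool(targets="1 -7.5 45 0 0; 1 -7.5 45 0 0; 1 0 0 0 0; 1 0 0 0 0; 1 0 0 0 0")

```text
time: 5.9
tool_pos: [0.405, 0.2761, 0.1476]
tcp_rot: [-0.247, -3.132, 0.0]
wrist_force: [0.3, -0.1, -1.1]
grip_width: 0.0115
gripper_force: 40.0
```

>>> drive_tool(targets="1 0 1.5 -35 0; 1 0 0 -35 0; 1 0 0 -25 0; 1 0 0 -12 0; 1 0 0 -3 0")

```text
time: 6.4
tool_pos: [0.4052, 0.2774, 0.0369]
tcp_rot: [-0.248, -3.13, 0.001]
wrist_force: [0.6, -0.5, -1.0]
grip_width: 0.0115
gripper_force: 40.0
```

>>> drive_tool(targets="1 0 0 -3 0; 1 0 0 -2 0; 1 0 0 0 0")

```text
time: 6.7
tool_pos: [0.4054, 0.2785, 0.0333]
tcp_rot: [0.246, 3.131, 0.001]
wrist_force: [-0.1, -0.2, -2.4]
grip_width: 0.012
gripper_force: 40.0
```

>>> drive_tool(targets="1 0 0 -1 0; 1 0 0 -1 0; 1 0 0 0 0")

```text
time: 7.0
tool_pos: [0.4055, 0.2785, 0.033]
tcp_rot: [0.245, 3.13, 0.002]
wrist_force: [-5.0, -5.1, 30.2]
grip_width: 0.0116
gripper_force: 40.0
```

>>> drive_tool(targets="1 0 0 0.8 0; 0.5 0 0 0 0; 0.5 0 0 0 0; 0.5 0 0 0 0; 0.5 0 0 0 0")

```text
time: 7.5
tool_pos: [0.4051, 0.2784, 0.0315]
tcp_rot: [0.246, 3.132, 0.0]
wrist_force: [-0.1, 0.6, -0.6]
grip_width: 0.0379
gripper_force: 0.0
```

>>> drive_tool(targets="0.5 0 0 15 0; 0.5 0 0 40 0; 0.5 0 0 40 0; 0.5 0 0 30 0; 0.5 5 -45 0 0")

```text
time: 8.0
tool_pos: [0.4116, 0.2362, 0.1599]
tcp_rot: [0.239, 3.126, 0.006]
wrist_force: [1.7, -1.8, 0.4]
grip_width: 0.048
gripper_force: 0.0
```

>>> drive_tool(targets="0.5 5 -48 0 1.6; 0.5 5 -48 0 1.6; 0.5 5 -48 0 1.6; 0.5 5 -48 0 1.5; 0.5 5 -48 0 1.5")

```text
time: 8.5
tool_pos: [0.4349, -0.0085, 0.1565]
tcp_rot: [0.03, 3.141, 0.0]
wrist_force: [0.7, 0.1, -0.1]
grip_width: 0.0477
gripper_force: 0.0
```

Check the placing with a picture now.

```bash
cat > chk.py <<'E'
import sys
from h import *
name,n=sys.argv[1],int(sys.argv[2])   # n = covers in pile
a=r.get_image("top"); s=6
I=cv2.resize(a,None,fx=s,fy=s,interpolation=cv2.INTER_CUBIC)
def draw(P,col): cv2.polylines(I,[np.round((proj("top",P)+.5)*s).astype(int)],True,col,1)
c=(403,232.6);y=-9; z=10+19*n
draw(box(c,y,2,44,92,(37,45)),(0,0,255)); draw(box(c,y,2,44,93,(-47,45)),(0,255,0))
draw(box(c,y,72,52,z,(float(sys.argv[3]),45)),(255,0,255))
cv2.imwrite(f"pics/{name}.png",I[125*s:205*s,115*s:245*s])
print(r.read_state()["time"])
for t in("plain_cover","cover_0"):
    for d in r.masks_of("top",t):
        zz=.019 if t[0]=="p" else .024
        m=d["mask"].astype(np.uint8); k=max(cv2.findContours(m,cv2.RETR_EXTERNAL,cv2.CHAIN_APPROX_NONE)[0],key=len)[:,0,:]
        (u,v),(w,h),an=cv2.minAreaRect(np.array([ray("top",p,zz)[:2] for p in k],np.float32)*1000)
        print(t,round(d["score"],2),np.round(d["xy"]),"ctr",round(u),round(v),round(w),round(h),round(an,1))
E
python3 chk.py p1 1 -5
```

```text
8.55
cover_0 0.94 [146. 165.] ctr 404 277 57 75 81.8
cover_0 0.87 [358. 173.] ctr 382 -344 54 75 89.9
cover_0 0.73 [329. 172.] ctr 384 -274 51 66 89.1
cover_0 0.68 [323. 224.] ctr 242 -246 56 73 79.5
```

View pics/p1.png

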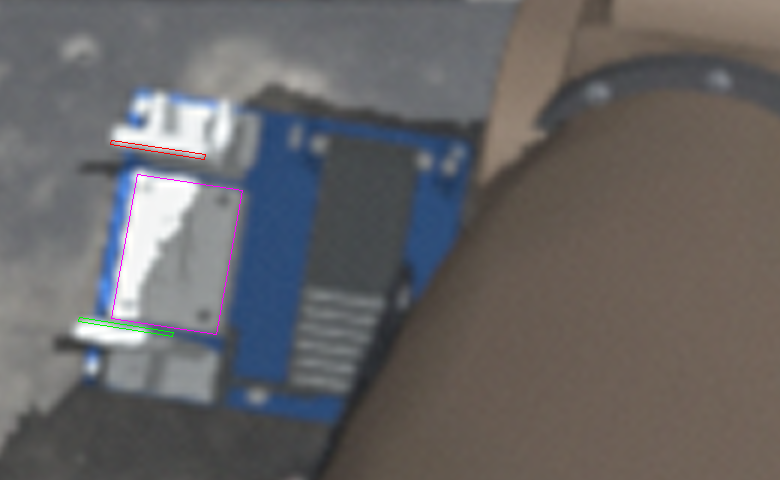

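>>> drive_tool(targets="0.5 -8 -48 0 0; 0.5 -8 -48 0 0; 0.5 -8 -48 0 0; 0.5 -8 -48 0 0; 0.5 -8 -48 0 0")

```text
time: 9.15
tool_pos: [0.3949, -0.2472, 0.1565]
tcp_rot: [0.03, 3.141, 0.001]
wrist_force: [0.9, -0.1, 0.4]
grip_width: 0.0478
gripper_force: 0.0
```

>>> drive_tool(targets="0.5 -12 -26 -20 0; 0.5 0 0 -35 0; 0.5 0 0 -35 0; 0.5 0 0 -30 0; 0.5 0 0 -8 0")

```text
time: 9.65
tool_pos: [0.3827, -0.2708, 0.0261]
tcp_rot: [-0.031, -3.138, -0.005]
wrist_force: [0.6, 0.3, -0.0]
grip_width: 0.0476
gripper_force: 0.0
```

>>> drive_tool(targets="0.5 0 0 0 0; 0.5 0 0 0 0")

```text
time: 9.85
tool_pos: [0.3838, -0.2724, 0.0294]
tcp_rot: [0.031, 3.141, -0.001]
wrist_force: [0.1, -0.3, 0.8]
grip_width: 0.0476
gripper_force: 0.0
```

>>> drive_tool(targets="0.5 0 -1.5 -2 0; 0.5 0 0 0 0; 1 0 0 0 0; 1 0 0 0 0; 1 0 0 0 0")

```text
time: 10.35
tool_pos: [0.3831, -0.2742, 0.0267]
tcp_rot: [0.033, 3.141, -0.0]
wrist_force: [-0.3, 0.8, 0.1]
grip_width: 0.0289
gripper_force: 0.0
```

>>> drive_tool(targets="1 0 0 0 0; 1 0 0 0 0; 1 0 0 0 0")

```text
time: 10.65
tool_pos: [0.3831, -0.2741, 0.0265]
tcp_rot: [-0.033, -3.141, -0.0]
wrist_force: [0.6, -0.2, 0.3]
grip_width: 0.0119
gripper_force: 40.0
```

>>> drive_tool(targets="1 0 0 5 0; 1 0 0 15 0; 1 0 0 30 0; 1 0 0 40 0; 1 0 0 32 0")

```text
time: 11.15
tool_pos: [0.383, -0.274, 0.1505]
tcp_rot: [0.032, 3.141, -0.0]
wrist_force: [0.9, -0.6, -1.1]
grip_width: 0.0119
gripper_force: 40.0
```

>>> drive_tool(targets="1 9 47 0 0; 1 9 47 0 0; 1 9 47 0 0; 1 9 47 0 0; 1 9 47 0 0")

```text
time: 11.65
tool_pos: [0.428, -0.0373, 0.1489]
tcp_rot: [0.033, 3.141, 0.0]
wrist_force: [1.2, -0.5, -0.6]
grip_width: 0.0111
gripper_force: 40.0
```

>>> drive_tool(targets="1 -1 47 0 -1.5; 1 -1 47 0 -1.5; 1 -1 47 0 -1.6; 1 -1 47 0 -1.6; 1 -1 47 0 -1.6")

```text
time: 12.15
tool_pos: [0.4226, 0.1978, 0.1488]
tcp_rot: [0.248, 3.132, 0.0]
wrist_force: [1.3, -0.4, -1.9]
grip_width: 0.0117
gripper_force: 40.0
```

>>> drive_tool(targets="1 -9 40 0 0; 1 -9 40 0 0; 1 0 0 -30 0; 1 0 0 -20 0; 1 0 0 0 0")

```text
time: 12.65
tool_pos: [0.4038, 0.2757, 0.0968]
tcp_rot: [-0.244, -3.129, 0.003]
wrist_force: [-0.4, 0.3, -1.6]
grip_width: 0.0115
gripper_force: 40.0
```

>>> drive_tool(targets="1 1 1.5 -20 0; 1 0 0 -15 0; 1 0 0 -6 0; 1 0 0 -3 0; 1 0 0 0 0")

```text
time: 13.15
tool_pos: [0.4064, 0.2773, 0.055]
tcp_rot: [0.247, 3.132, 0.0]
wrist_force: [-0.4, 0.5, -0.3]
grip_width: 0.0117
gripper_force: 40.0
```

>>> drive_tool(targets="1 0 0 -1 0; 1 0 0 -1 0; 1 0 0 0 0")

```text
time: 13.45
tool_pos: [0.4062, 0.2774, 0.0527]
tcp_rot: [0.246, 3.132, 0.0]
wrist_force: [0.4, -0.0, -0.0]
grip_width: 0.0117
gripper_force: 40.0
```

>>> drive_tool(targets="1 0 0.5 -1 0; 1 0 0 -1 0; 1 0 0 0 0")

```text
time: 13.75
tool_pos: [0.4061, 0.278, 0.0505]
tcp_rot: [0.246, 3.132, 0.0]
wrist_force: [-0.6, 0.7, 0.6]
grip_width: 0.0118
gripper_force: 40.0
```

>>> drive_tool(targets="1 0 0 -0.8 0; 1 0 0 0 0")

```text
time: 13.95
tool_pos: [0.4062, 0.278, 0.0504]
tcp_rot: [0.246, 3.131, 0.001]
wrist_force: [-2.3, -0.7, 13.6]
grip_width: 0.0115
gripper_force: 40.0
```

>>> drive_tool(targets="1 0 0 0.6 0; 0.5 0 0 0 0; 0.5 0 0 0 0; 0.5 0 0 0 0; 0.5 0 0 0 0")

```text
time: 14.45
tool_pos: [0.406, 0.2779, 0.0501]
tcp_rot: [-0.246, -3.132, 0.0]
wrist_force: [-0.0, -0.5, -0.5]
grip_width: 0.0383
gripper_force: 0.0
```

>>> drive_tool(targets="0.5 0 0 15 0; 0.5 0 0 40 0; 0.5 0 0 40 0; 0.5 0 0 10 0; 0.5 5 -45 0 0")

```text
time: 14.95
tool_pos: [0.4119, 0.2353, 0.1569]
tcp_rot: [0.239, 3.128, 0.004]
wrist_force: [-0.1, -0.1, -0.7]
grip_width: 0.047
gripper_force: 0.0
```

>>> drive_tool(targets="0.5 5 -48 0 1.6; 0.5 5 -48 0 1.6; 0.5 5 -48 0 1.6; 0.5 5 -48 0 1.5; 0.5 5 -48 0 1.5")

```text
time: 15.45
tool_pos: [0.4358, -0.009, 0.1549]
tcp_rot: [-0.031, -3.141, -0.0]
wrist_force: [0.4, -0.0, -0.1]
grip_width: 0.0478
gripper_force: 0.0
```

>>> drive_tool(targets="0.5 4 -48 0 0; 0.5 4 -48 0 0; 0.5 4 -48 0 0; 0.5 4 -48 0 0; 0.5 4 -48 0 0")

```text
time: 15.95
tool_pos: [0.4557, -0.2492, 0.1547]
tcp_rot: [-0.033, -3.141, -0.001]
wrist_force: [1.2, 0.6, 0.2]
grip_width: 0.0474
gripper_force: 0.0
```

>>> drive_tool(targets="0.5 7 -46 0 0; 0.5 6.5 -44 -10 0; 0.5 0 0 -40 0; 0.5 0 0 -40 0; 0.5 0 0 -30 0")

```text
time: 16.45
tool_pos: [0.4686, -0.3369, 0.0324]
tcp_rot: [-0.034, -3.14, -0.003]
wrist_force: [0.4, 0.9, 0.1]
grip_width: 0.0479
gripper_force: 0.0
```

>>> drive_tool(targets="0.5 0 0 -5 0; 0.5 0 0 0 0; 0.5 0 0 0 0")

```text
time: 16.75
tool_pos: [0.4701, -0.3375, 0.0315]
tcp_rot: [0.032, 3.14, -0.002]
wrist_force: [-0.3, 0.3, 0.6]
grip_width: 0.0475
gripper_force: 0.0
```

>>> drive_tool(targets="0.5 0 -3.5 -4.5 0; 0.5 0 0 0 0; 1 0 0 0 0; 1 0 0 0 0; 1 0 0 0 0")

```text
time: 17.25
tool_pos: [0.4697, -0.3406, 0.026]
tcp_rot: [0.032, 3.141, -0.0]
wrist_force: [0.0, -0.1, -0.0]
grip_width: 0.0289
gripper_force: 0.0
```

>>> drive_tool(targets="1 0 0 0 0; 1 0 0 0 0; 1 0 0 0 0")

```text
time: 17.55
tool_pos: [0.4698, -0.3411, 0.0259]
tcp_rot: [0.032, 3.141, -0.001]
wrist_force: [1.3, -3.1, -1.0]
grip_width: 0.0116
gripper_force: 40.0
```

>>> drive_tool(targets="1 0 0 5 0; 1 0 0 15 0; 1 0 0 30 0; 1 0 0 40 0; 1 0 0 40 0")

```text
time: 18.05
tool_pos: [0.4691, -0.3399, 0.157]
tcp_rot: [-0.033, -3.14, -0.003]
wrist_force: [0.2, -1.1, -1.3]
grip_width: 0.0113
gripper_force: 40.0
```

>>> drive_tool(targets="1 -4 48 0 0; 1 -4 48 0 0; 1 -4 48 0 0; 1 -4 48 0 0; 1 -4 48 0 0")

```text
time: 18.55
tool_pos: [0.4486, -0.0986, 0.156]
tcp_rot: [-0.034, -3.141, -0.001]
wrist_force: [1.4, 0.5, -1.1]
grip_width: 0.0114
gripper_force: 40.0
```

>>> drive_tool(targets="1 -4 48 0 -1.5; 1 -4 48 0 -1.5; 1 -4 48 0 -1.6; 1 -4 48 0 -1.6; 1 -4 48 0 -1.6")

```text
time: 19.05
tool_pos: [0.4286, 0.1414, 0.1561]
tcp_rot: [-0.248, -3.131, -0.0]
wrist_force: [1.9, -0.1, -1.5]
grip_width: 0.0118
gripper_force: 40.0
```

>>> drive_tool(targets="1 -8 45 0 0; 1 -8 45 0 0; 1 -7 45 0 0; 1 0 0 0 0; 1 0 0 0 0")

```text
time: 19.55
tool_pos: [0.4056, 0.275, 0.1557]
tcp_rot: [-0.242, -3.131, 0.001]
wrist_force: [0.3, -0.5, -0.9]
grip_width: 0.0113
gripper_force: 40.0
```

>>> drive_tool(targets="1 0 1 -30 0; 1 0 0 -30 0; 1 0 0 -17 0; 1 0 0 -5 0; 1 0 0 0 0")

```text
time: 20.05
tool_pos: [0.4067, 0.2744, 0.0736]
tcp_rot: [-0.248, -3.131, 0.001]
wrist_force: [0.3, -0.2, -0.4]
grip_width: 0.0118
gripper_force: 40.0
```

>>> drive_tool(targets="1 -0.5 3.5 0 0; 1 0 0 0 0; 1 0 0 -2 0; 1 0 0 -2 0; 1 0 0 0 0")

```text
time: 20.55
tool_pos: [0.406, 0.2789, 0.0697]
tcp_rot: [-0.246, -3.132, -0.0]
wrist_force: [-0.1, -0.3, -1.5]
grip_width: 0.0114
gripper_force: 40.0
```

>>> drive_tool(targets="1 0 0 -0.8 0; 1 0 0 0 0")

```text
time: 20.75
tool_pos: [0.4061, 0.2789, 0.0689]
tcp_rot: [-0.246, -3.132, -0.0]
wrist_force: [0.1, 0.9, -1.3]
grip_width: 0.0119
gripper_force: 40.0
```

>>> drive_tool(targets="1 0 -0.6 -0.8 0; 1 0 0 0 0")

```text
time: 20.95
tool_pos: [0.4062, 0.2787, 0.0688]
tcp_rot: [0.246, 3.131, 0.002]
wrist_force: [-2.7, 3.5, 7.6]
grip_width: 0.0118
gripper_force: 40.0
```

>>> drive_tool(targets="0.5 0 0 0 0; 0.5 0 0 0 0; 0.5 0 0 0 0; 0.5 0 0 0 0; 0.5 0 0 5 0")

```text
time: 21.45
tool_pos: [0.4059, 0.2781, 0.0729]
tcp_rot: [-0.246, -3.131, 0.001]
wrist_force: [-0.2, -0.6, 0.3]
grip_width: 0.0446
gripper_force: 0.0
```

>>> drive_tool(targets="0.5 0 0 25 0; 0.5 0 0 40 0; 0.5 0 0 20 0; 0.5 0 -48 0 0; 0.5 0 -48 0 0")

```text
time: 21.95
tool_pos: [0.406, 0.1819, 0.159]
tcp_rot: [0.241, 3.13, 0.001]
wrist_force: [1.1, -1.0, -1.0]
grip_width: 0.0474
gripper_force: 0.0
```

>>> drive_tool(targets="0.5 3 -48 0 1.6; 0.5 3 -48 0 1.6; 0.5 3 -48 0 1.6; 0.5 3 -48 0 1.5; 0.5 3 -48 0 1.5")

```text
time: 22.45
tool_pos: [0.4209, -0.0597, 0.1586]
tcp_rot: [0.031, 3.141, -0.0]
wrist_force: [0.2, 0.7, 0.4]
grip_width: 0.0476
gripper_force: 0.0
```

>>> drive_tool(targets="0.5 -5 -48 0 0; 0.5 -5 -48 0 0; 0.5 -5 -48 0 0; 0.5 -5 -48 0 0; 0.5 -5 -48 0 0")

```text
time: 22.95
tool_pos: [0.3954, -0.2998, 0.1586]
tcp_rot: [0.033, 3.141, -0.0]
wrist_force: [0.5, 0.7, 0.2]
grip_width: 0.0472
gripper_force: 0.0
```

>>> drive_tool(targets="0.5 -13 -41 0 0; 0.5 0 0 -40 0; 0.5 0 0 -40 0; 0.5 0 0 -35 0; 0.5 0 0 -10 0")

```text
time: 23.45
tool_pos: [0.382, -0.3378, 0.0307]
tcp_rot: [-0.033, -3.138, -0.005]
wrist_force: [-0.2, -0.2, -0.8]
grip_width: 0.0473
gripper_force: 0.0
```

>>> drive_tool(targets="0.5 0 0 0 0; 0.5 0 0 0 0")

```text
time: 23.65
tool_pos: [0.3836, -0.3391, 0.0344]
tcp_rot: [0.032, 3.14, -0.002]
wrist_force: [0.2, -0.1, 0.3]
grip_width: 0.0475
gripper_force: 0.0
```

>>> drive_tool(targets="0.5 -1.5 -2 -8 0; 0.5 0 0 0 0; 1 0 0 0 0; 1 0 0 0 0; 1 0 0 0 0")

```text
time: 24.15
tool_pos: [0.3817, -0.3408, 0.0254]
tcp_rot: [0.032, 3.141, -0.0]
wrist_force: [-0.4, 0.0, 0.1]
grip_width: 0.0291
gripper_force: 0.0
```

>>> drive_tool(targets="1 0 0 0 0; 1 0 0 0 0; 1 0 0 0 0")

```text
time: 24.45
tool_pos: [0.3816, -0.3408, 0.0252]
tcp_rot: [0.032, 3.141, -0.0]
wrist_force: [-0.5, -0.5, 1.0]
grip_width: 0.0114
gripper_force: 40.0
```

>>> drive_tool(targets="1 0 0 5 0; 1 0 0 15 0; 1 0 0 30 0; 1 0 0 45 0; 1 0 0 50 0")

```text
time: 24.95
tool_pos: [0.381, -0.34, 0.1712]
tcp_rot: [-0.033, -3.14, -0.003]
wrist_force: [-0.2, -1.4, -1.3]
grip_width: 0.0117
gripper_force: 40.0
```

>>> drive_tool(targets="1 9 47 0 0; 1 9 47 0 0; 1 9 47 0 0; 1 9 47 0 0; 1 9 47 0 0")

```text
time: 25.45
tool_pos: [0.4263, -0.1038, 0.1705]
tcp_rot: [0.033, 3.141, 0.0]
wrist_force: [1.0, -0.3, -1.2]
grip_width: 0.0121
gripper_force: 40.0
```

>>> drive_tool(targets="1 -1 48 0 -1.5; 1 -1 48 0 -1.5; 1 -1 48 0 -1.6; 1 -1 48 0 -1.6; 1 -1 48 0 -1.6")

```text
time: 25.95
tool_pos: [0.421, 0.1362, 0.1705]
tcp_rot: [0.248, 3.132, 0.0]
wrist_force: [1.4, -1.3, -1.0]
grip_width: 0.0121
gripper_force: 40.0
```

>>> drive_tool(targets="1 -5 47 0 0; 1 -5 48 0 0; 1 -5 48 -10 0; 1 0 0 -30 0; 1 0 0 -30 0")

```text
time: 26.45
tool_pos: [0.406, 0.2789, 0.0998]
tcp_rot: [0.241, 3.131, 0.001]
wrist_force: [0.5, -0.1, -1.3]
grip_width: 0.0118
gripper_force: 40.0
```

>>> drive_tool(targets="1 0 0 -8 0; 1 0 0 0 0; 1 0 0 0 0")

```text
time: 26.75
tool_pos: [0.4071, 0.2772, 0.0932]
tcp_rot: [0.247, 3.131, 0.001]
wrist_force: [-0.8, 0.4, -0.3]
grip_width: 0.0117
gripper_force: 40.0
```

>>> drive_tool(targets="1 -1 1 -3 0; 1 0 0 -1.5 0; 1 0 0 0 0; 1 0 0 -0.8 0; 1 0 0 0 0")

```text
time: 27.25
tool_pos: [0.4058, 0.2783, 0.0872]
tcp_rot: [0.246, 3.131, 0.001]
wrist_force: [-0.1, -0.5, 3.3]
grip_width: 0.0119
gripper_force: 40.0
```

>>> drive_tool(targets="1 0 0 -0.7 0; 1 0 0 0 0")

```text
time: 27.45
tool_pos: [0.4058, 0.2783, 0.0872]
tcp_rot: [0.246, 3.131, 0.001]
wrist_force: [-3.0, -2.3, 14.5]
grip_width: 0.0116
gripper_force: 40.0
```

>>> drive_tool(targets="0.5 0 0 0.6 0; 0.5 0 0 0 0; 0.5 0 0 0 0; 0.5 0 0 0 0; 0.5 0 0 5 0")

```text
time: 27.95
tool_pos: [0.4053, 0.2781, 0.0914]
tcp_rot: [-0.246, -3.131, 0.001]
wrist_force: [-0.5, -0.6, 0.4]
grip_width: 0.045
gripper_force: 0.0
```

>>> drive_tool(targets="0 0 0 30 0; 0 0 0 40 0; 0 0 -45 0 0; 0 0 -48 0 0; 0 0 -48 0 0")

```text
time: 28.45
tool_pos: [0.4053, 0.1361, 0.1623]
tcp_rot: [0.244, 3.131, 0.0]
wrist_force: [0.6, 0.3, -0.9]
grip_width: 0.0822
gripper_force: 0.0
```

>>> drive_tool(targets="0 5 -48 0 8; 0 5 -48 0 8; 0 5 -48 0 6; 0 5 -48 0 0; 0 5 -48 0 0")

```text
time: 28.95
tool_pos: [0.4297, -0.0914, 0.1622]
tcp_rot: [-0.296, 3.127, -0.0]
wrist_force: [0.6, 0.3, 0.3]
grip_width: 0.0954
gripper_force: 0.0
```

```bash
python3 chk.py p4 4 -5
```

```text
29.0
plain_cover 0.87 [230. 146.] ctr 469 22 79 48 0.1
cover_0 0.96 [141. 162.] ctr 414 291 62 79 80.5
cover_0 0.86 [325. 222.] ctr 241 -246 56 73 78.6
cover_0 0.45 [149. 168.] ctr 399 257 12 3 0.8
cover_0 0.37 [151. 171.] ctr 386 263 4 21 81.5
cover_0 0.33 [172. 168.] ctr 398 192 51 131 80.9
```

View pics/p4.png

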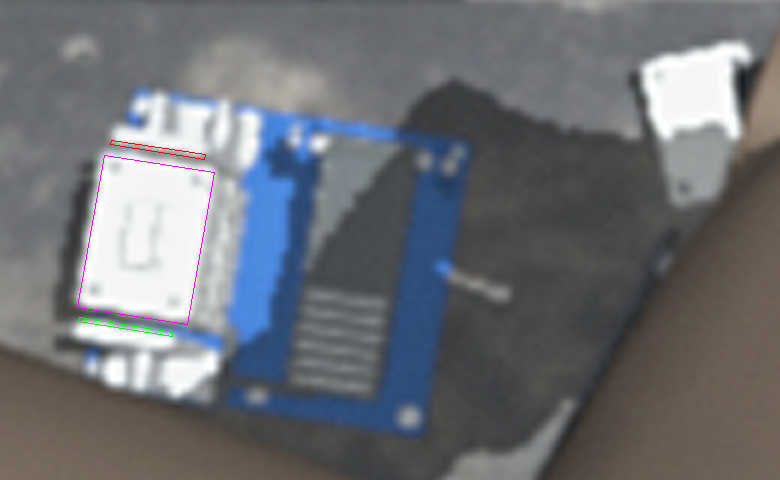

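>>> drive_tool(targets="0 0 -48 0 0; 0 0 -48 0 0; 0 0 -40 0 0; 0 0 0 0 0")

```text
time: 29.5
tool_pos: [0.4303, -0.228, 0.1618]
tcp_rot: [-0.292, 3.127, -0.001]
wrist_force: [-0.4, -0.4, 0.2]
grip_width: 0.0948
gripper_force: 0.0
```

Run:
```python
from h import *
from scipy.optimize import minimize
a=r.get_image("top"); d=r.masks_of("top","plain_cover")
for e in d: print(round(e["score"],2),e["xy"],e["mask"].sum())
x0,x1,y0,y1=212,256,125,170
g=cv2.cvtColor(a,cv2.COLOR_BGR2GRAY); w=(g>185).astype(np.uint8); M=np.zeros_like(w); M[y0:y1,x0:x1]=w[y0:y1,x0:x1]
B4=cv2.resize(M*255,None,fx=4,fy=4,interpolation=cv2.INTER_CUBIC)>127
def cost(p):
    m=np.zeros(B4.shape,np.uint8); cv2.fillPoly(m,[np.round((proj("top",box(p[:2],p[2],72,52,19))+.5)*64).astype(np.int32)],1,shift=4); return ((m>0)^B4).sum()
i=[469,17,12]
p=min((minimize(cost,i,method="Nelder-Mead",options=dict(initial_simplex=[i,[i[0]+k,i[1],i[2]],[i[0],i[1]+k,i[2]],[i[0],i[1],i[2]+k]])) for k in(-6,-3,3,6)),key=lambda s:s.fun)
print(p.x,p.fun,B4.sum()); s=10
I=cv2.resize(a,None,fx=s,fy=s,interpolation=cv2.INTER_CUBIC)
cv2.polylines(I,[np.round((proj("top",box(p.x[:2],p.x[2],72,52,19))+.5)*s).astype(int)],True,(0,0,255),1)
cv2.imwrite("pics/pl.png",I[y0*s:y1*s,x0*s:x1*s]); print(r.read_state()["tool_pos"],r.read_state()["tcp_rot"])
```

```text
0.53 [235.6, 146.5] 347
0.44 [147.3, 143.5] 226
[483.78870885  24.7861797   -1.00420096] 4028.0 2732
[ 0.42966984 -0.2246578   0.16164651] [ 2.94601688e-01 -3.12715315e+00 -1.32407104e-03]
```

View pics/pl.png

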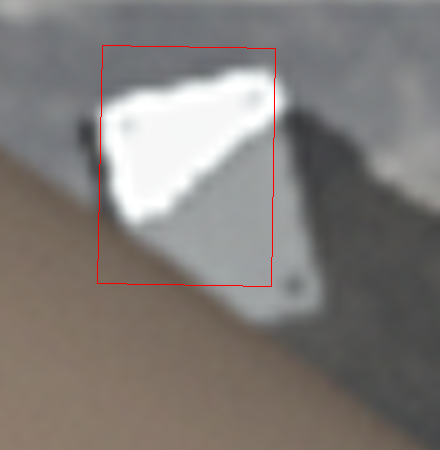

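Run:
```python
from h import *
P=[ray("top",np.array(q)/10+[211.5,124.5],.019)[:2]*1000 for q in((96,104),(284,68),(322,318))]
TL,TR,BR=P; print(np.round(P,1),"ctr",(TL+BR)/2,"len",np.linalg.norm(TR-BR),np.linalg.norm(TL-TR),"yaw",np.degrees(np.arctan2(*(TR-BR)[::-1])),np.degrees(np.arctan2(*(TL-TR)[::-1]))-90)
```

```text
[[502.4  51.8]
 [513.4  -4.5]
 [437.7 -15.8]] ctr [470.0636586   17.99611741] len 76.45779585885562 57.38783005682274 yaw 8.498188917975918 11.035405487686006
```

>>> drive_tool(targets="0 8 48.5 0 0.1; 0 8 48.5 0 0.1; 0 8 48.5 0 0.2; 0 8 48.5 0 0; 0 8 48.5 0 0")

```text
time: 30.1
tool_pos: [0.4689, 0.021, 0.1621]
tcp_rot: [0.31, -3.126, -0.0]
wrist_force: [1.2, -0.2, 0.6]
grip_width: 0.0953
gripper_force: 0.0
```

>>> drive_tool(targets="0 0 0 -40 0; 0 0 0 -45 0; 0 0 0 -40 0; 0 0 0 -20 0; 0 0 0 0 0")

```text
time: 30.6
tool_pos: [0.4679, 0.0189, 0.0149]
tcp_rot: [0.31, -3.121, -0.002]
wrist_force: [0.3, 0.1, -0.5]
grip_width: 0.0952
gripper_force: 0.0
```

>>> drive_tool(targets="0 1.5 -1 -7 0; 0 0 0 -3 0; 0 0 0 0 0; 0.3 0 0 0 0; 0.3 0 0 0 0", grip_force=40)

```text
time: 31.1
tool_pos: [0.4716, 0.016, 0.0073]
tcp_rot: [-0.306, 3.126, -0.0]
wrist_force: [0.5, -0.9, 0.8]
grip_width: 0.084
gripper_force: 0.0
```

>>> drive_tool(targets="1 0 0 0 0; 1 0 0 0 0; 1 0 0 0 0; 1 0 0 0 0; 1 0 0 0 0")

```text
time: 31.6
tool_pos: [0.4714, 0.0161, 0.0068]
tcp_rot: [0.306, -3.127, -0.0]
wrist_force: [-0.0, 0.9, 2.1]
grip_width: 0.0513
gripper_force: 40.0
```

>>> drive_tool(targets="1 0 0 5 0; 1 0 0 20 0; 1 0 0 45 0; 1 0 0 45 0; 1 0 0 40 0")

```text
time: 32.1
tool_pos: [0.4711, 0.0161, 0.1641]
tcp_rot: [-0.307, 3.126, -0.0]
wrist_force: [0.3, -0.1, -1.4]
grip_width: 0.0515
gripper_force: 40.0
```

>>> drive_tool(targets="1 -11 43 0 -5; 1 -11 43 0 -5; 1 -11 43 0 -5; 1 -11 43 0 -5; 1 -11 43 0 -0.2")

```text
time: 32.6
tool_pos: [0.4155, 0.2326, 0.1621]
tcp_rot: [0.252, 3.131, 0.0]
wrist_force: [1.4, -0.7, -0.3]
grip_width: 0.052
gripper_force: 40.0
```

>>> drive_tool(targets="1 -10 46 0 0; 1 0 0 0 0; 1 0 0 0 0")

```text
time: 32.9
tool_pos: [0.4057, 0.2777, 0.1618]
tcp_rot: [-0.242, -3.132, 0.0]
wrist_force: [0.3, -0.4, -0.3]
grip_width: 0.0519
gripper_force: 40.0
```

>>> drive_tool(targets="1 0 0 -30 0; 1 0 0 -20 0; 1 0 0 -12 0; 1 0 0 0 0; 1 0 0 0 0")

```text
time: 33.4
tool_pos: [0.4068, 0.2762, 0.1001]
tcp_rot: [-0.249, -3.132, 0.0]
wrist_force: [-0.1, 0.8, -0.8]
grip_width: 0.0517
gripper_force: 40.0
```

>>> drive_tool(targets="1 0 0.5 -2 0; 1 0 0 -1.5 0; 1 0 0 0 0")

```text
time: 33.7
tool_pos: [0.4065, 0.2775, 0.0965]
tcp_rot: [0.247, 3.131, 0.001]
wrist_force: [0.5, -0.5, -0.9]
grip_width: 0.0515
gripper_force: 40.0
```

>>> drive_tool(targets="1 -0.5 1 -2 0; 1 0 0 -1 0; 1 0 0 0 0; 1 0 0 -0.7 0; 1 0 0 0 0")

```text
time: 34.2
tool_pos: [0.4059, 0.2786, 0.0928]
tcp_rot: [0.246, 3.132, 0.0]
wrist_force: [-0.6, 0.9, 2.5]
grip_width: 0.0519
gripper_force: 40.0
```

>>> drive_tool(targets="1 0 0 -0.7 0; 1 0 0 0 0")

```text
time: 34.4
tool_pos: [0.406, 0.2787, 0.0927]
tcp_rot: [0.246, 3.131, 0.001]
wrist_force: [-3.8, -2.2, 13.8]
grip_width: 0.0518
gripper_force: 40.0
```

>>> drive_tool(targets="0.3 0 0 0.7 0; 0.3 0 0 0 0; 0.3 0 0 0 0; 0.3 0 0 5 0; 0.3 0 0 20 0")

```text
time: 34.9
tool_pos: [0.4052, 0.2782, 0.1167]
tcp_rot: [-0.246, -3.129, 0.003]
wrist_force: [0.2, -1.0, -0.4]
grip_width: 0.0668
gripper_force: 0.0
```

>>> drive_tool(targets="1 0 0 40 0; 1 -5 -40 10 0; 1 -5 -45 0 0; 1 -5 -45 0 0; 1 0 -45 0 0")

```text
time: 35.4
tool_pos: [0.3901, 0.1022, 0.168]
tcp_rot: [0.245, 3.132, 0.0]
wrist_force: [1.0, 0.3, -0.5]
grip_width: 0.0321
gripper_force: 0.0
```

>>> drive_tool(targets="1 5 -48 0 0; 1 5 -48 0 0; 1 5 -48 0 0; 1 5 -48 0 0; 1 5 -48 0 0")

```text
time: 35.9
tool_pos: [0.4157, -0.1386, 0.168]
tcp_rot: [0.247, 3.131, -0.0]
wrist_force: [0.6, 0.9, -0.0]
grip_width: 0.0002
gripper_force: 0.0
```

```bash
python3 chk.py p5 5 -5; python3 -c "
from h import *
a=r.get_image('scene');cv2.imwrite('pics/s5.png',cv2.resize(a[110:250,150:350],None,fx=4,fy=4))"
```

```text
35.95
plain_cover 0.9 [140. 165.] ctr 419 298 63 73 81.8
cover_0 0.43 [151. 166.] ctr 408 265 4 54 80.6
```

View pics/p5.png

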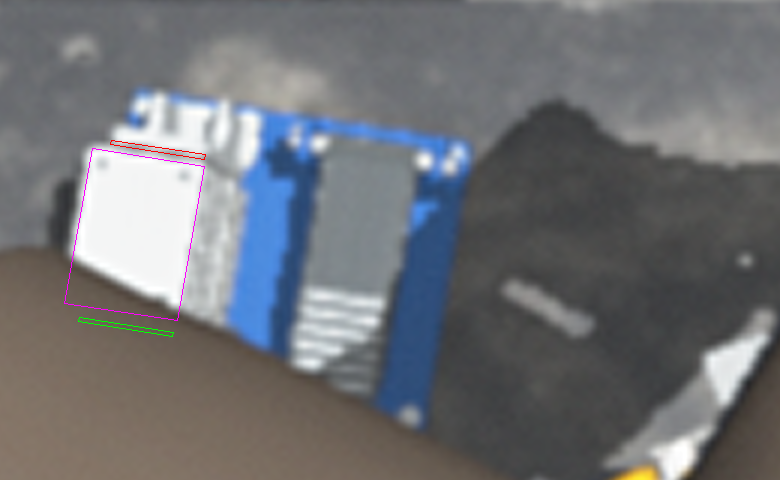

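>>> drive_tool(targets="1 -5 48 0 0; 1 -5 48 0 0; 1 -5 48 0 0; 1 -5 48 0 0; 1 -5 48 0 0")

```text
time: 36.6
tool_pos: [0.3894, 0.1066, 0.1679]
tcp_rot: [0.244, 3.132, 0.0]
wrist_force: [0.5, -0.3, -0.6]
grip_width: 0.0005
gripper_force: 0.0
```

>>> drive_tool(targets="1 -15 46 0 0; 1 -15 46 0 0; 1 -15 1 -20 0; 1 0 0 -25 0; 1 0 0 -25 0")

```text
time: 37.1
tool_pos: [0.3443, 0.1981, 0.0973]
tcp_rot: [0.24, 3.131, 0.001]
wrist_force: [1.1, 0.3, -0.6]
grip_width: 0.0006
gripper_force: 0.0
```

>>> drive_tool(targets="1 0 0 0 0; 1 0 0 0 0")

```text
time: 37.3
tool_pos: [0.3452, 0.1971, 0.098]
tcp_rot: [-0.244, -3.131, 0.001]
wrist_force: [0.3, 0.5, 0.1]
grip_width: 0.0005
gripper_force: 0.0
```

>>> drive_tool(targets="1 0 -4 -15 0; 1 0 0 -10 0; 1 0 0 -5 0; 1 0 0 -3 0; 1 0 0 0 0")

```text
time: 37.8
tool_pos: [0.346, 0.1928, 0.065]
tcp_rot: [0.246, 3.131, 0.001]
wrist_force: [-0.9, 1.7, 2.6]
grip_width: 0.0005
gripper_force: 1.2
```

>>> drive_tool(targets="1 0 0 -4 0; 1 0 0 -4 0; 1 0 0 -3 0; 1 0 0 -2 0; 1 0 0 0 0")

```text
time: 38.3
tool_pos: [0.3463, 0.1927, 0.0514]
tcp_rot: [0.246, 3.131, 0.001]
wrist_force: [0.3, 0.4, 3.4]
grip_width: 0.0007
gripper_force: 1.9
```

>>> drive_tool(targets="1 0 0 -2 0; 1 0 0 -1 0; 1 0 0 -1 0; 1 0 0 0 0")

```text
time: 38.7
tool_pos: [0.3466, 0.1927, 0.0476]
tcp_rot: [0.246, 3.13, 0.001]
wrist_force: [1.7, 0.4, 5.7]
grip_width: 0.0007
gripper_force: 2.5
```

>>> drive_tool(targets="1 0 0 -1 0; 1 0 0 -0.7 0; 1 0 0 0 0")

```text
time: 39.0
tool_pos: [0.3468, 0.1927, 0.0466]
tcp_rot: [0.246, 3.129, 0.002]
wrist_force: [-0.9, -1.9, 21.2]
grip_width: 0.0003
gripper_force: 10.6
```

>>> drive_tool(targets="1 0 0 0 0; 1 0 0 0 0; 1 0 0 3 0; 1 0 0 4 0; 1 0 0 4 0")

```text
time: 39.5
tool_pos: [0.346, 0.1926, 0.0571]
tcp_rot: [0.247, 3.132, 0.0]
wrist_force: [-0.5, 1.7, 3.0]
grip_width: 0.0002
gripper_force: 1.5
```

>>> drive_tool(targets="1 0 0 4 0; 1 0 0 5 0; 1 0 0 20 0; 1 0 0 40 0; 1 0 0 40 0")

```text
time: 40.0
tool_pos: [0.345, 0.1922, 0.1669]
tcp_rot: [-0.246, -3.129, 0.002]
wrist_force: [0.4, -0.5, -0.4]
grip_width: 0.0002
gripper_force: 0.0
```

>>> drive_tool(targets="1 15 -46 0 0; 1 15 -46 0 0; 1 10 -48 0 0; 1 5 -48 0 0; 1 5 -48 0 0")

```text
time: 40.5
tool_pos: [0.3953, -0.0454, 0.166]
tcp_rot: [-0.246, -3.131, -0.0]
wrist_force: [0.5, 0.4, 0.9]
grip_width: 0.0005
gripper_force: 0.0
```

>>> drive_tool(targets="1 5 -48 0 0; 1 5 -48 0 0; 1 5 -48 0 0; 1 5 -48 0 0; 1 0 -48 0 0")

```text
time: 41.0
tool_pos: [0.4154, -0.2854, 0.1659]
tcp_rot: [-0.247, -3.131, -0.001]
wrist_force: [1.1, 0.9, -0.6]
grip_width: 0.0007
gripper_force: 0.0
```

```bash
python3 chk.py p6 5 0
```

```text
41.05
plain_cover 0.93 [138. 166.] ctr 419 298 61 79 80.7
cover_0 0.42 [149. 170.] ctr 387 258 6 0 0.9
```

View pics/p6.png

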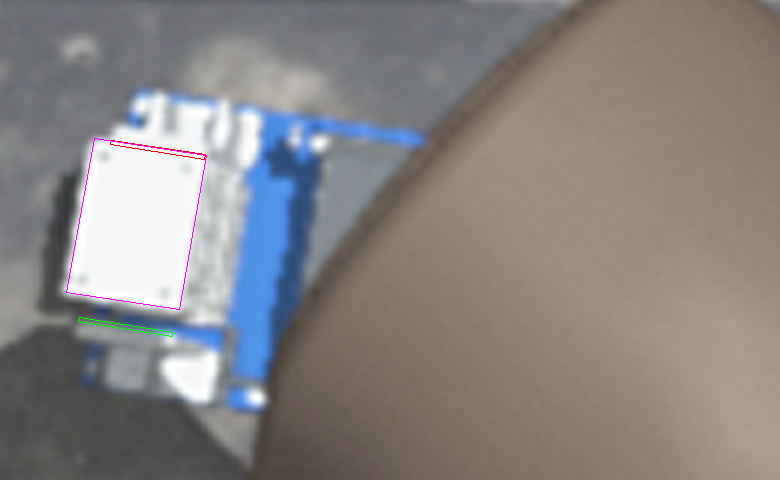

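```bash
python3 -c "
from bench import r
print(r.job_done())"
```

```text
the job is handed in; nothing more can be done
None
```

The four covers are stacked on the station and closed with the plain cover. I pressed the treadle to its stop and let it up, and the last picture shows the pile's top within about 1 mm of square and centred; the job is handed in.

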